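# Set the roller mixer's speed selector to 5 and start it

### The job

Get the tube roller mixer running at speed 5: with a closed fingertip, push the pointer of its speed selector round, click by click, until it rests in the click stop at mark 5 (the marks run clockwise seen from above: an open ring for off, then bars for 1, 2, 3 and so on up to 8), and only then press the start key fully in and let it come up again. Push the selector lightly without gripping or forcing it, and leave the tubes on the rollers and the other things on the table where they are.

Things in the scene. Friction and masses are not known exactly. Their poses are not given: they have to be found in the camera images.
- mixer: White tube roller mixer, 240 mm deep (its x) by 420 mm long (y), fixed to the table; position and yaw (up to 0.25 rad) vary. Origin: centre of its underside, on the table; front looks to -x. Flat control deck at y = -210 to -70 mm, 85 mm above the table, with only the selector and the start key on it. The rest is the roller bed; its white end cheek, 112 mm above the table, begins at y = -67 mm.
- selector_axis (a point): Point on the speed selector's vertical turning axis at deck level (85 mm above the table), at (30, -140) mm in the mixer's frame, axes parallel to the mixer's. The selector is black plastic: a round disc of 44 mm diameter, top 10 mm above the deck, with an upright bar on it, the pointer (see selector_tip).
- mark_off (a point): The black open ring flat on the deck, 53 mm from the selector's axis, 120 degrees counter-clockwise (from above) from the mixer's +x: selector off. From it, clockwise every 30 degrees, black bars 1 to 8 of growing length, flat on the deck 48 to 62 mm from the axis; bar 5 lies 30 degrees clockwise of the mixer's +x.
- selector (a joint): Selector angle in rad: 0 at off, growing clockwise from above, 0.5236 per click stop; mark 5 is 2.618, mark 8 (end) 4.189. Pointer direction, counter-clockwise from the mixer's +x: 2.094 minus it. Starts in a stop from off to 3. About 4.5 N sideways 33 mm from the axis takes it over the hump midway between stops; then it snaps by itself into the next stop and stays. Turns both ways.
- selector_tip (a point): Top of the outer end of the pointer, 44 mm from the turning axis, 115 mm above the table; its +x points outward along the pointer. The pointer is a straight bar, flat sides, 12 mm wide, from 9 to 30 mm above the deck, reaching 44 mm in front of the axis and 18 mm behind it, white line on top. From 22 to 44 mm out it stands free and can be pushed on its flank.
- start (a joint): How far the start key is pressed, in m: 0 up, 0.005 fully in. It springs back; fully in takes 5 N.
- start_top (a point): Centre of the top of the start key, a round grey push key of 26 mm diameter at (-65, -140) mm in the mixer's frame, 106 mm above the table when up. It is pressed straight down 5 mm and even then stands 4 mm proud of its round black collar (42 mm diameter).
- tube_a: Sample tube 100 mm long, 16 mm diameter, 25 g, with a grey cap, lying along the rollers in the groove between two of them, axis 107 mm above the table. Loose; to be left alone. Origin at its middle, length along its y.
- tube_b: A second such tube on the rollers; to be left alone.
- tube_c: A third such tube on the rollers; to be left alone.
- dispenser: Green pump bottle, 74 mm diameter, 186 mm tall, origin under its centre; loose, stands beside the mixer, to be left alone.
- flip_bottle: White bottle with a red flip cap, 62 mm diameter, 157 mm tall, origin under its centre; loose, stands beside the mixer, to be left alone.
- white_bottle: Plain white bottle with a white cap, 60 mm diameter, 115 mm tall, origin under its centre; loose, stands beside the mixer, to be left alone.
- rack: Grey tube rack 75 x 190 mm with five tubes in it, 91 mm tall, origin under its centre; loose, stands beside the mixer's roller end, its long side along the mixer's x, to be left alone.
- dish: Steel kidney dish, about 170 mm long (its y) and 75 mm wide, 35 mm tall; origin on its underside near the middle; loose, beside the control deck, to be left alone.

How it is judged (in metres and radians):
On the way, in this order (a step that is already met when the one before it is completed fails the run):
1. the speed selector rests in the click stop at mark 5 (value of joint selector between 2.498 and 2.738 rad and velocity of joint selector between -0.3 and 0.3 rad/s), for 0.3 s.
2. the start key is pressed fully in, with the selector at 5 (value of joint start above 0.004 m and value of joint selector between 2.498 and 2.738 rad), for 0.05 s.
At the end, for the whole second after the job is handed in: The selector rests in the stop at mark 5 (within 0.12 rad of 2.618), the start key has been pressed and is up again, the three tubes lie on the rollers within 20 mm of where they lay, and the other loose things stand within 30 mm of where they stood (value of joint selector between 2.498 and 2.738 rad and value of joint start below 0.001 m and not (distance of tube_a from where it was at the start of the episode above 0.02 m) and not (distance of tube_b from where it was at the start of the episode above 0.02 m) and not (distance of tube_c from where it was at the start of the episode above 0.02 m) and z of each of tube_a, tube_b, tube_c in the frame of mixer above 0.1 m and not (distance of dispenser from where it was at the start of the episode above 0.03 m) and not (distance of flip_bottle from where it was at the start of the episode above 0.03 m) and not (distance of white_bottle from where it was at the start of the episode above 0.03 m) and not (distance of rack from where it was at the start of the episode above 0.03 m) and not (distance of dish from where it was at the start of the episode above 0.03 m)); the robot touches nothing.
It fails at once if the start key is pressed while the selector is not at 5 (value of joint start above 0.0025 m and not (value of joint selector between 2.418 and 2.818 rad)).
It fails at once if the selector is gripped or forced (more than 20 N on it) (contact force between any of the fingers, the arm and selector above 20 N).
It fails at once if a tube on the rollers is lifted or pushed away (20 mm) (distance of any of tube_a, tube_b, tube_c from where it was at the start of the episode above 0.02 m).
It fails at once if another loose thing is moved, lifted (30 mm) or tipped over (distance of any of dispenser, flip_bottle, white_bottle, rack, dish from where it was at the start of the episode above 0.03 m or angle between any of dispenser, flip_bottle, white_bottle, rack, dish's own z axis and vertical above 0.35 rad).
It also fails if it takes over 51 s, if anything falls off the work surface, if the arm or the gripper's body presses on something with over 40 N, if the wrist force passes 120 N, or if a joint passes its speed limit or range.

### The arm

A 6-joint arm with a two-finger parallel gripper is mounted at the origin on the work surface. World frame = base frame: x ahead of the robot, y to its left, z up, the work surface at z = 0. Lengths are in m, angles in degrees, forces in N, time in s.
With the tool pointing down it reaches from about 0.375 to 0.9 m from the base axis. Payload 3.1 kg.
Tool frame: the origin (TCP) lies at the very end of the fingers, on their centre line; the grasp point (between the pads) lies 19 mm behind it; z points along the fingers, x is the direction in which the jaws open and shut, and the axes are right-handed (so a half turn about z gives the same grasp; the last joint's range is limited). The gripper opens to 87 mm and grips with 3 to 60 N. Pads are 19 mm wide; open, the fingers measure 117 mm over their backs; the gripper's body (75 mm by 190 mm) begins 51 mm behind the grasp point.
Start: joints at [-78.753, 30.224, 82.088, -0, 67.689, -10.227], TCP at [0.229, -0.582, 0.223] pointing down, gripper open.
Joint ranges: [-176.69, 176.69], [-43.24, 126.21], [12.49, 139.97], [-82, 262], [0, 151.66], [-163.58, 163.58]. Speed limits (degrees/s): [159.86, 159.86, 180, 180, 180, 180].

### API

Orientations are given as a 3x3 rotation matrix whose columns are the frame's x, y, z axes.
In Python, from rig import read_state, capture, bot gives the robot as it stands.
- The arm moves only by the shell command python3 -m crank 'ROWS' [OPENING]. ROWS is JSON, a list of rows, each a list of 2 entries, a list of its own where there are three numbers: the shift along the tool's x, y, z in cm, then the turn, a rotation vector about the tool's x, y, z in rad. In form: [[[dx, dy, dz], [wx, wy, wz]], ...]. A call has 1 to 12 rows; each row shifts and turns the commanded pose from where the row before left it, along the tool's axes as they then stand; what a row does not reach is not made up. A row lasts 1/10 s, in which the tool goes at most 50 mm and 8.59 degrees, less where a joint would pass 70% of its speed; a pose out of reach is approached as far as the arm can. A call with a gripper value outside its range is refused whole. OPENING is the closure, from -1 (fully open) to 1 (shut), set as the call begins (- or left out, the last holds). The fingers move at their own pace and stop on an object; the grip force is fixed at half the most. Time passes only in rows, so rows that do not move let the fingers close. It gives the time, the measured TCP pose, the force and the opening at its end, in the units of the state.
- read_state(): the state, without advancing time (a new reading comes with each control period).
- capture(name): name is "scene" or "top" or "wrist"; returns a dict with "pixels" (400x640x3 uint8, red, green, blue), "camera_matrix" (3x3 intrinsics, pixels), "dist" ([k1, k2, p1, p2, k3] as OpenCV has them; the pictures are not rectified), "R" (3x3) and "t" (3): a world point X has camera coordinates R X + t. Camera axes: x right, y down, z forward; pixel columns grow to the right and rows downward; lengths in m; the calibration is good to about 2 mm. A picture is of the moment at which its call begins. There is no depth.
- bot.hand_in(): hands the job in, once; it reports no verdict.
The state is a dict: "time_s": time; "joint_positions": joint angles; "qvel": joint speeds; "tau": joint torques, N m; "position": TCP position; "tcp_rot": TCP orientation; "force": force on the tool from outside, world axes, zero at the start; "moment": the same for the moment, N m; "opening": opening from 0.0 (shut) to 1.0 (fully open).
Only numpy, scipy, OpenCV 4.12 (cv2) and the standard library are available. Lean on these libraries where they do the work, as an engineer would, in place of code of your own. Each camera call takes 0.05 s, during which the arm holds its last target.

## Working session

There is one attempt and no reset: what is moved stays moved. The work goes in short steps, Python scripts to look and compute and a shell command to move; the robot and the scene stay as the last step left them, time stands still between calls to the robot, and variables do not carry over. Pictures are saved under pics/ and viewed, and the job is handed in when it is done.

```bash
ls; mkdir -p pics
python3 - <<'E'
from rig import read_state, capture, bot
import cv2, numpy as np, pickle
s=read_state(); print({k:np.round(v,3).tolist() for k,v in s.items()})
for n in ["scene","top","wrist"]:
    c=capture(n); pickle.dump(c,open(f"pics/{n}0.pkl","wb")); cv2.imwrite(f"pics/{n}0.png",c["pixels"][:,:,::-1]); print(n,np.round(c["camera_matrix"],1).tolist(),c["dist"],np.round(c["R"],3).tolist(),c["t"])
E
```

```text
pics
{'time_s': 0.0, 'joint_positions': [-78.751, 30.279, 82.157, 0.0, 67.686, -10.228], 'qvel': [-0.122, -0.042, 0.039, -0.054, 0.048, -0.021], 'tau': [-0.001, -44.005, -17.659, 0.063, 0.058, -0.0], 'position': [0.229, -0.581, 0.222], 'tcp_rot': [[0.366, -0.931, -0.0], [-0.931, -0.366, 0.002], [-0.002, -0.0, -1.0]], 'force': [-0.547, 0.057, 0.227], 'moment': [0.029, -0.012, 0.002], 'opening': 1.002}
scene [[517.7, 0.0, 322.3], [0.0, 517.7, 202.9], [0.0, 0.0, 1.0]] [-0.03285312  0.          0.          0.          0.        ] [[-0.639, 0.769, 0.014], [0.471, 0.406, -0.783], [-0.608, -0.494, -0.622]] [ 0.32480398 -0.22269164  1.78761401]
top [[382.8, 0.0, 313.8], [0.0, 382.8, 200.4], [0.0, 0.0, 1.0]] [-8.86483118e-06  0.00000000e+00  0.00000000e+00  0.00000000e+00
  0.00000000e+00] [[-0.001, -1.0, 0.015], [-0.996, -0.0, -0.093], [0.093, -0.015, -0.996]] [0.04879832 0.58953481 0.95577674]
wrist [[303.0, 0.0, 316.7], [0.0, 303.0, 198.5], [0.0, 0.0, 1.0]] [0.01583446 0.         0.         0.         0.        ] [[0.366, -0.931, -0.001], [-0.903, -0.355, 0.242], [-0.226, -0.087, -0.97]] [-0.62479359 -0.03040582  0.39040178]
```

View pics/scene0.png

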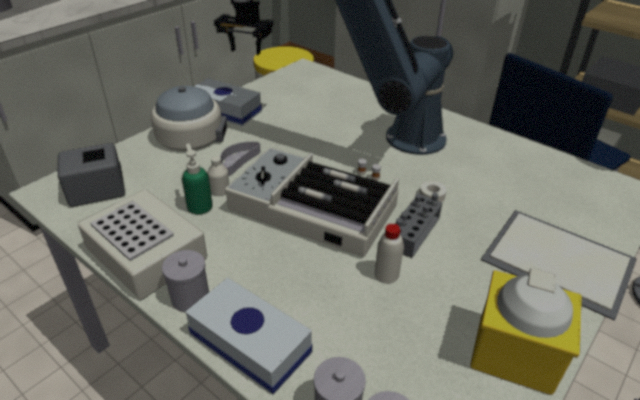

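View pics/top0.png

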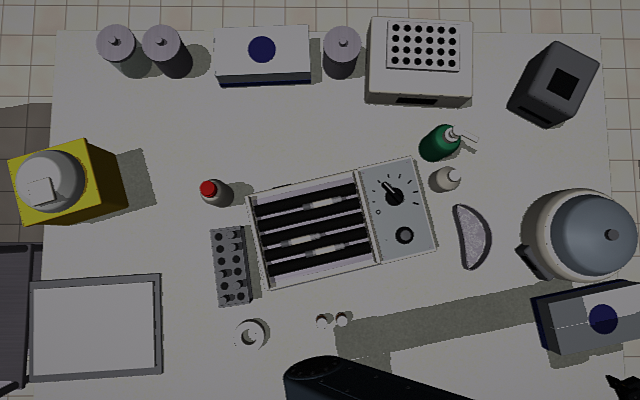

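View pics/wrist0.png

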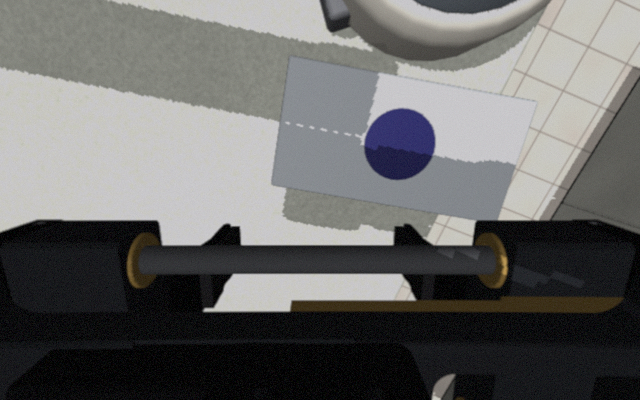

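The scene view shows the mixer mid-table. In the top view the selector is near (393,196), the start key near (404,235), the deck spans about (357..437, 157..262), and the pointer aims up-left. I'll zoom in and measure.

```bash
cat > h.py <<'E'
import numpy as np, cv2, pickle
def ray(c,uv):
    p=cv2.undistortPoints(np.array([[uv]],float),c["camera_matrix"],np.array(c["dist"],float))[0,0]
    R=np.array(c["R"]);t=np.array(c["t"]).ravel()
    return -R.T@t, R.T@np.array([p[0],p[1],1.])
def onplane(c,uv,z):
    o,d=ray(c,uv); return o+d*(z-o[2])/d[2]
def tri(c1,u1,c2,u2):
    o1,d1=ray(c1,u1);o2,d2=ray(c2,u2)
    d1/=np.linalg.norm(d1);d2/=np.linalg.norm(d2)
    s=np.linalg.lstsq(np.c_[d1,-d2],o2-o1,rcond=None)[0]
    a=o1+s[0]*d1;b=o2+s[1]*d2
    return (a+b)/2,np.linalg.norm(a-b)
def proj(c,X):
    return cv2.projectPoints(np.array(X,float).reshape(-1,3),cv2.Rodrigues(np.array(c["R"]))[0],np.array(c["t"],float),c["camera_matrix"],np.array(c["dist"],float))[0].reshape(-1,2)
def load(n): return pickle.load(open(f"pics/{n}.pkl","rb"))
E
python3 - <<'E'
from h import *
c=load("top0"); im=c["pixels"][145:275,345:450,::-1]
cv2.imwrite("pics/topz.png",cv2.resize(im,None,fx=4.6,fy=4.6,interpolation=cv2.INTER_CUBIC))
c=load("scene0"); im=c["pixels"][135:225,215:345,::-1]
cv2.imwrite("pics/scenez.png",cv2.resize(im,None,fx=6,fy=6,interpolation=cv2.INTER_CUBIC))
E
```

```text
(no output)
```

View pics/topz.png

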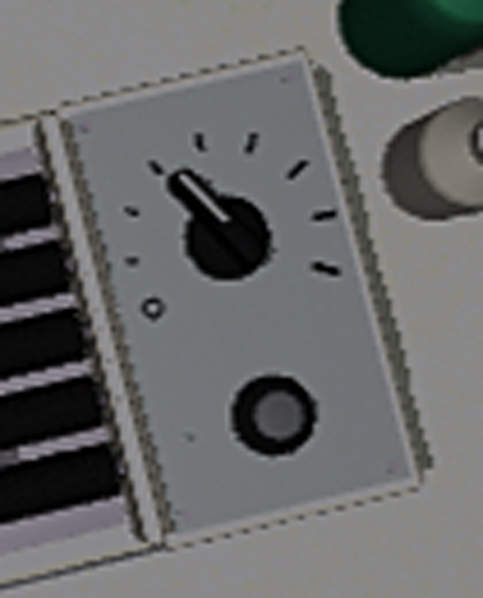

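View pics/scenez.png

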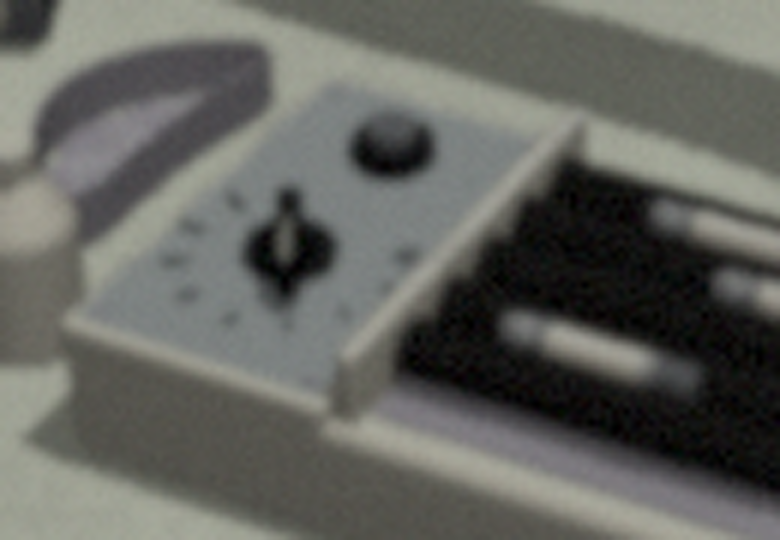

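The pointer aims at the third bar, (155,167) in the crop, so the selector starts at 3 and needs two clicks clockwise to bar 5 at (251,142). Next I fit the mixer frame from the mark blobs and the key.

```bash
cat > fit.py <<'E'
from h import *
def blobs(c,x0,x1,y0,y1,f=6,show=None,C=18,bs=71):
    g=cv2.cvtColor(c["pixels"][y0:y1,x0:x1],cv2.COLOR_RGB2GRAY)
    g=cv2.resize(g,None,fx=f,fy=f,interpolation=cv2.INTER_CUBIC)
    m=cv2.adaptiveThreshold(g,255,cv2.ADAPTIVE_THRESH_MEAN_C,cv2.THRESH_BINARY_INV,bs,C)
    n,l,st,ce=cv2.connectedComponentsWithStats(m)
    if show: cv2.imwrite(show,m)
    return [( (ce[i]+.5)/f-.5+[x0,y0], st[i,4]/f/f) for i in range(1,n)]
E
python3 - <<'E'
from fit import *
c=load("top0")
for b,a in blobs(c,345,450,145,275,show="pics/m.png"):
    if 3<a<900: print(b.round(2),round(a,1),onplane(c,b,.085).round(4))
E
```

```text
[430.79 155.34] 158.8 [ 0.6953 -0.2378  0.085 ]
[425.7  203.45] 272.2 [ 0.5769 -0.2218  0.085 ]
[436.47 181.26] 194.2 [ 0.6312 -0.2498  0.085 ]
[355.01 169.06] 4.4 [ 0.661  -0.0511  0.085 ]
[356.62 223.18] 874.7 [ 0.5292 -0.0535  0.085 ]
[346.35 171.11] 5.6 [ 0.6559 -0.0299  0.085 ]
[448.11 175.49] 17.3 [ 0.6454 -0.2788  0.085 ]
[370.31 216.4 ] 219.5 [ 0.5455 -0.0868  0.085 ]
[387.94 175.41] 8.8 [ 0.6454 -0.1313  0.085 ]
[399.21 175.68] 10.7 [ 0.6448 -0.1589  0.085 ]
[378.38 180.98] 6.8 [ 0.6317 -0.1077  0.085 ]
[409.15 181.35] 11.3 [ 0.6309 -0.1829  0.085 ]
[392.47 194.38] 234.6 [ 0.5989 -0.1415  0.085 ]
[373.2 190.5] 6.5 [ 0.6084 -0.0947  0.085 ]
[415.03 191.41] 11.6 [ 0.6062 -0.1966  0.085 ]
[373.3  201.32] 5.8 [ 0.582  -0.0946  0.085 ]
[415.35 203.02] 14.4 [ 0.5779 -0.1967  0.085 ]
[377.81 211.59] 18.4 [ 0.5571 -0.1051  0.085 ]
[403.62 234.84] 166.1 [ 0.5011 -0.1664  0.085 ]
[363.17 267.61] 62.8 [ 0.4235 -0.068   0.085 ]
```

View pics/m.png

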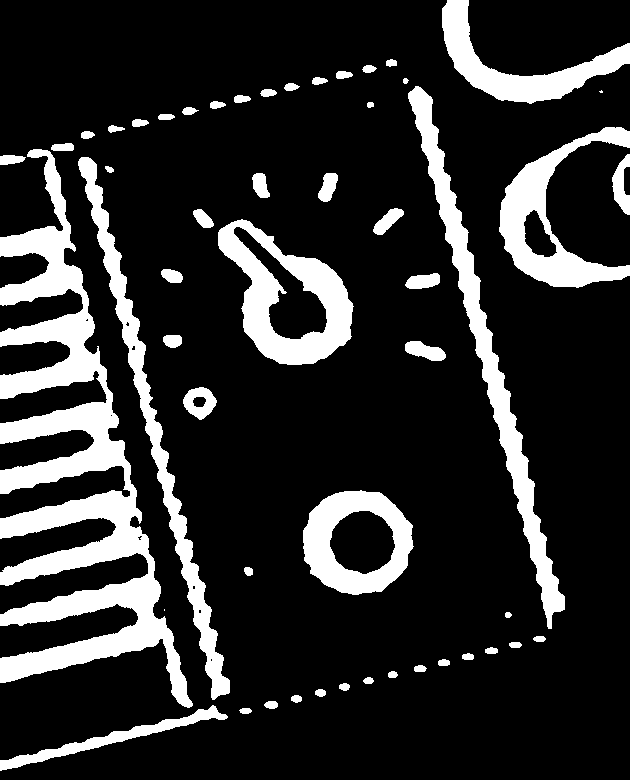

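```bash
cat >> fit.py <<'E'
from scipy.optimize import least_squares
def fitmarks(P,ks):
    P=np.array(P)[:,:2]
    def f(p):
        a=p[2]+np.radians(120-30*np.array(ks)); d=P-p[:2]
        e=-np.sin(a)*d[:,0]+np.cos(a)*d[:,1]
        return e
    r=least_squares(f,[P[:,0].mean(),P[:,1].mean(),-.3 if 0 else .2])
    d=P-r.x[:2]
    return r.x,r.fun,np.hypot(*d.T)
E
python3 - <<'E'
from fit import *
c=load("top0"); s=load("scene0")
uv=[(377.81,211.59),(373.3,201.32),(373.2,190.5),(378.38,180.98),(387.94,175.41),(399.21,175.68),(409.15,181.35),(415.03,191.41),(415.35,203.02)]
x,e,r=fitmarks([onplane(c,u,.085) for u in uv],range(9))
print("axis",x, np.degrees(x[2]),"res mm",(e*1e3).round(1),"rad",(r*1e3).round(1))
ca,sa=np.cos(x[2]),np.sin(x[2]);R=np.array([[ca,-sa],[sa,ca]])
org=x[:2]-R@[.03,-.14]; print("origin",org)
key=org+R@[-.065,-.14]; print("key pred",key)
# check: project to both cams
for n,X in [("axis top",[*x[:2],.095]),("key",[*key,.106]),("keydeck",[*key,.089])]:
    print(n,proj(c,X).round(1),proj(s,X).round(1))
# scene view marks predicted
print(proj(s,[[*(org+R@np.array([.03+.055*np.cos(np.radians(120-30*k)),-.14+.055*np.sin(np.radians(120-30*k))])),.085] for k in range(9)]).round(1).tolist())
# key grey disc centre in top view
g=cv2.cvtColor(c["pixels"],cv2.COLOR_RGB2GRAY)[224:246,392:416]; 
f=8;G=cv2.resize(g,None,fx=f,fy=f,interpolation=cv2.INTER_CUBIC);m=((G>60)).astype(np.uint8)
n,l,st,ce=cv2.connectedComponentsWithStats(m)
for i in range(1,n):
  u=(ce[i]+.5)/f-.5+[392,224]; print(u.round(2),st[i,4]/64,onplane(c,u,.106).round(4))
g=cv2.cvtColor(s["pixels"],cv2.COLOR_RGB2GRAY)[150:170,270:292]
print(g)
E
```

```text
axis [ 0.59368894 -0.14369251  0.23403123] 13.409001930375712 res mm [ 0.1 -0.  -0.1 -0.   0.   0.   0.1 -0.1 -0. ] rad [53.2 50.5 51.1 52.3 53.2 53.3 54.  54.4 55.3]
origin [ 0.53204065 -0.01446601]
key pred [ 0.50127869 -0.16572308]
axis top [[394.3 196.1]] [[263.4 175.6]]
key [[405.6 234.7]] [[280.3 155.6]]
keydeck [[403.8 234.8]] [[280.5 160.5]]
[[283.3, 178.0], [280.7, 183.9], [273.3, 188.5], [263.0, 190.4], [253.0, 189.0], [245.9, 184.8], [243.7, 179.0], [246.9, 173.3], [254.3, 169.1]]
[403.01 234.18] 276.5 [ 0.5026 -0.1597  0.106 ]
[405.09 234.95] 72.4375 [ 0.5008 -0.1646  0.106 ]
[[126 125 129 131 134 132 137 139 143 144 146 148 149 153 158 159 158 157
  157 157 156 157]
 [125 126 126 129 128 130 128 130 133 134 139 140 141 146 151 154 153 156
  154 156 158 156]
 [128 126 132 130 127 127 126 123 126 122 125 126 131 137 141 143 149 154
  153 150 152 155]
 [130 129 129 127 129 125 120 115 111 108 108 113 113 119 126 132 137 142
  144 141 145 148]
 [128 129 128 129 121 116 105  99  95  91  93  91  99 106 113 118 124 132
  134 138 141 142]
 [130 126 125 123 112  99  87  87  87  8
[... 655 characters left out ...]
4  11  11  20  28  49  77 103
  121 126 129 128]
 [128 128 123 109  94  67  47  32  20  17  21  30  26  47  63  79 102 117
  125 127 127 129]
 [128 129 127 122 113  97  84  72  61  61  57  60  68  84  97 110 122 126
  128 128 130 127]
 [128 130 128 127 124 118 107 105 101  95  98 101  99 109 117 122 124 127
  126 126 129 130]
 [130 130 129 128 128 126 123 122 117 124 119 118 122 123 128 131 128 130
  128 128 127 127]
 [126 126 128 128 129 127 124 128 129 126 130 130 125 126 128 129 128 127
  131 130 130 131]
 [130 127 129 128 126 127 127 130 130 127 129 127 125 127 129 129 130 130
  130 131 126 127]
 [130 126 129 127 129 128 127 131 128 131 127 128 128 130 129 126 126 128
  127 126 128 129]]
```

Run:
```python
from fit import *
c=load("top0"); s=load("scene0"); w=load("wrist0")
def green(c):
    h=cv2.cvtColor(c["pixels"],cv2.COLOR_RGB2HSV); m=cv2.inRange(h,(60,100,30),(90,255,255))
    n,l,st,ce=cv2.connectedComponentsWithStats(m); i=1+np.argmax(st[1:,4]); return st[i],ce[i]
for n,k in (("top",c),("scene",s)): print(n,green(k))
a,b=green(c),green(s)
print("green mid",tri(c,a[1],s,b[1]))
im=c["pixels"][110:200,410:490,::-1];cv2.imwrite("pics/disp.png",cv2.resize(im,None,fx=6,fy=6,interpolation=cv2.INTER_CUBIC))
R=np.array(w["R"]);p=-R.T@np.array(w["t"]).ravel();print("wristcam",p)
```

```text
top (array([430, 125,  31,  28, 439], dtype=int32), array([442.02961276, 140.83143508]))
scene (array([183, 169,  28,  45, 960], dtype=int32), array([197.15625   , 191.58541667]))
green mid (array([ 0.73500187, -0.27161069,  0.05918791]), np.float64(0.009844079726558272))
wristcam [ 0.28925756 -0.55818814  0.38530658]
```

View pics/disp.png

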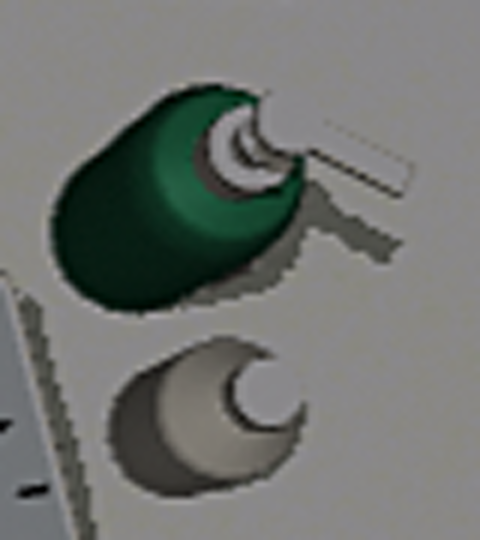

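```bash
python3 -m crank '[[[-1.2,-2,0],[0,0,0]],[[-2.4,-4,0],[0,0,0]],[[-2.4,-4,0],[0,0,0]],[[-2.4,-4,0],[0,0,0]],[[-2.4,-4,0],[0,0,0]],[[-2.4,-4,0],[0,0,0]],[[-2.4,-4,0],[0,0,0]],[[-2.4,-4,0],[0,0,0]],[[-2.4,-4,0],[0,0,0]],[[-2.4,-4,0],[0,0,0]],[[-2.4,-4,0],[0,0,0]],[[-2.4,-4,0],[0,0,0]]]' 1
```

```text
time_s: 1.35
position: [0.5566, -0.1545, 0.2224]
tcp_rot: [[0.366, -0.931, -0.0], [-0.931, -0.366, 0.0], [-0.0, 0.0, -1.0]]
force: [1.5, -0.3, 0.2]
opening: 0.029
```

```bash
python3 -m crank '[[[-1.2,-2,0],[0,0,0]],[[-1.2,-1.8,0],[0,0,0]],[[0,0,0],[0,0,-0.1]],[[0,0,0],[0,0,-0.1]],[[0,0,0],[0,0,-0.1]],[[0,0,0],[0,0,-0.082]],[[0,0,0],[0,0,0]],[[0,0,0],[0,0,0]]]'
python3 - <<'E'
from rig import *
import cv2,pickle
for n in ["wrist","top"]:
    c=capture(n);pickle.dump(c,open(f"pics/{n}1.pkl","wb"));cv2.imwrite(f"pics/{n}1.png",c["pixels"][:,:,::-1])
E
```

```text
time_s: 2.15
position: [0.5823, -0.12, 0.2223]
tcp_rot: [[0.685, -0.728, -0.0], [-0.728, -0.685, 0.0], [-0.0, 0.0, -1.0]]
force: [0.1, 0.0, -0.6]
opening: 0.009
```

View pics/wrist1.png

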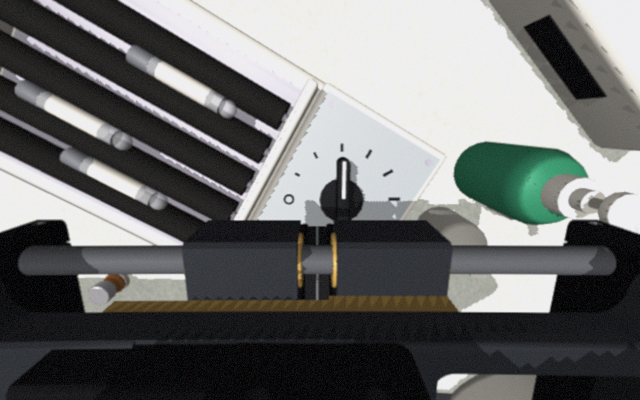

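The wrist view shows the pointer at (343,180), straight up the picture and aligned with the third bar at (342,147). The fingers are shut near (318,260). I'll cross-check the axis fit from this view and find the fingertip.

Run:
```python
from fit import *
from rig import read_state
w=load("wrist1"); st=read_state(); p=np.array(st["position"]); print(p, st["force"])
ca=np.array([0.59369,-.14369]);y=.23403
print("TCP px",proj(w,p), "finger 15mm sides",proj(w,[p+np.array(st["tcp_rot"])[:,0]*d for d in(-.015,.015)]))
pts=[[ca[0]+.053*np.cos(y+np.radians(120-30*k)),ca[1]+.053*np.sin(y+np.radians(120-30*k)),.085] for k in range(9)]
print("pred marks",proj(w,pts).round(1).tolist())
print("pred tip",proj(w,[ca[0]+.044*np.cos(y+np.pi/6),ca[1]+.044*np.sin(y+np.pi/6),.115]))
for b,a in blobs(w,270,440,120,235,f=5,C=20):
    if 3<a<300: print(b.round(1),round(a,1))
im=w["pixels"][130:300,240:400,::-1];cv2.imwrite("pics/w1z.png",cv2.resize(im,None,fx=3.5,fy=3.5,interpolation=cv2.INTER_CUBIC))
```

```text
[ 0.5823386  -0.12009262  0.22246364] [-0.13578449  0.5812275  -0.64884476]
TCP px [[316.49794911 238.46172233]] finger 15mm sides [[290.40228104 238.49432847]
 [342.59049583 238.43849314]]
pred marks [[289.1, 195.9], [295.5, 170.2], [314.8, 150.5], [341.9, 143.1], [368.7, 150.4], [387.3, 169.9], [392.9, 195.6], [384.6, 220.4], [365.3, 237.9]]
pred tip [[344.41461737 155.61367535]]
[276.3 124.1] 89.2
[285.  147.1] 188.5
[391.  121.6] 3.5
[308.9 125.2] 5.1
[400.4 127.4] 9.4
[304.7 133.3] 8.4
[412.4 134.7] 10.7
[271.1 141.5] 33.8
[423.9 141.7] 8.4
[299.2 142.8] 6.9
[341.5 147. ] 31.5
[436.3 149.3] 6.6
[368.3 153.6] 37.2
[315.2 154.9] 24.5
[290.7 158.4] 6.8
[355.6 169.1] 10.0
[387.5 172.7] 42.8
[282.2 173.8] 7.9
[296.9 174.1] 20.5
[276.7 183.1] 5.2
[272.6 190.7] 3.8
[288.5 198.8] 71.4
[385.6 200.8] 84.8
[421.1 201.1] 31.1
[308.3 206.2] 78.7
[406.4 202.9] 34.8
[431.2 209.8] 56.0
[292.7 224.7] 263.7
[325.9 228.1] 83.2
```

View pics/w1z.png

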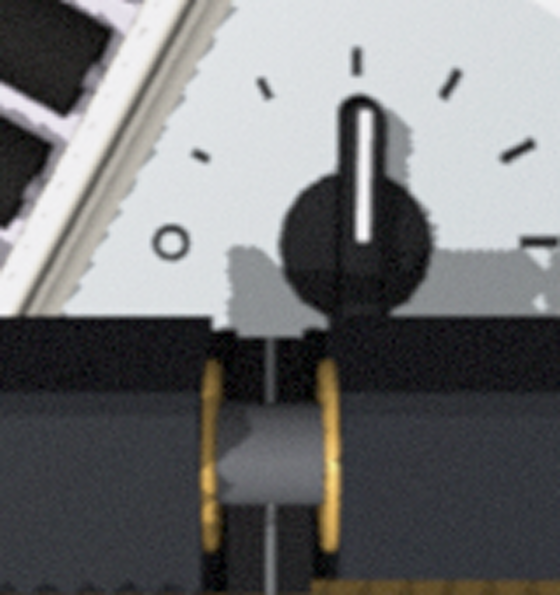

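View pics/top1.png

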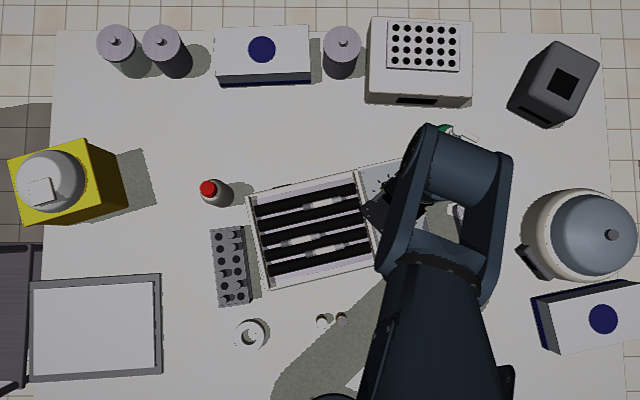

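The wrist view gives mark positions about 3 px (3 mm) radially off the top view's, so I split the difference. The fingertip is no more than 30 mm thick when shut. Next I move beside the flank and go partway down.

```bash
python3 -m crank '[[[-0.2,-1.2,0],[0,0,0]],[[-0.2,-1.2,0],[0,0,0]],[[0,0,2],[0,0,0]],[[0,0,3],[0,0,0]],[[0,0,3],[0,0,0]],[[0,0,1.5],[0,0,0]],[[0,0,0],[0,0,0]],[[0,0,0],[0,0,0]]]'
python3 - <<'E'
from rig import *
import cv2,pickle
for n in ["wrist","scene"]:
    c=capture(n);pickle.dump(c,open(f"pics/{n}2.pkl","wb"));cv2.imwrite(f"pics/{n}2.png",c["pixels"][:,:,::-1])
im=c["pixels"][100:230,200:360,::-1];cv2.imwrite("pics/s2z.png",cv2.resize(im,None,fx=4.5,fy=4.5,interpolation=cv2.INTER_CUBIC))
E
```

```text
time_s: 3.05
position: [0.5979, -0.1002, 0.1277]
tcp_rot: [[0.687, -0.727, 0.0], [-0.727, -0.687, 0.0], [0.0, -0.0, -1.0]]
force: [0.3, 0.1, 0.1]
opening: 0.003
```

View pics/wrist2.png

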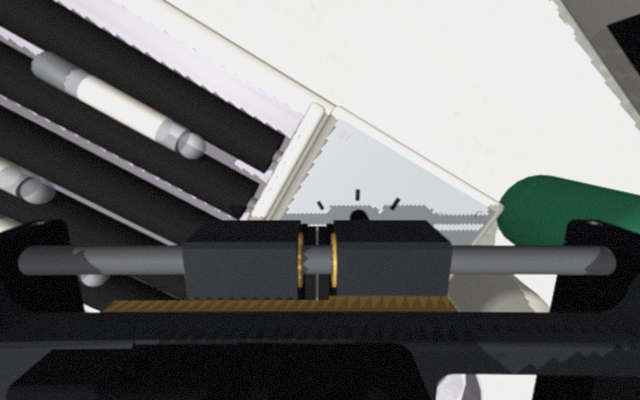

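View pics/s2z.png

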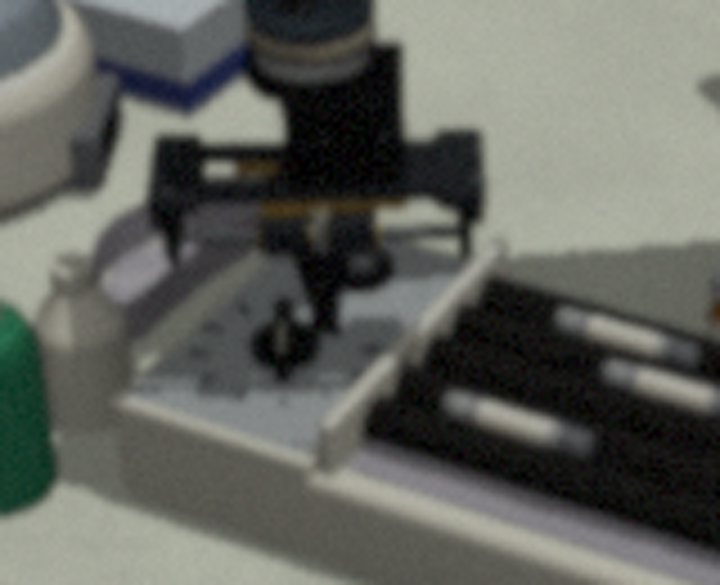

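The wrist view shows the pointer end at (360,215), clear to the right of the finger at about (318,250). In the scene crop the finger end at (330,330) stands between the pointer and the cheek. I finish the descent and approach the flank.

```bash
python3 -m crank '[[[0,0,1.2],[0,0,0]],[[0,0,1.2],[0,0,0]],[[0,0,0],[0,0,0]],[[0.3,0,0],[0,0,0]],[[0.3,0,0],[0,0,0]],[[0.2,0,0],[0,0,0]],[[0,0,0],[0,0,0]]]'
python3 -m crank '[[[0.2,0,0],[0,0,0]],[[0.2,0,0],[0,0,0]],[[0,0,0],[0,0,0]]]'
```

```text
time_s: 3.85
position: [0.6033, -0.1071, 0.1039]
tcp_rot: [[0.686, -0.727, 0.001], [-0.727, -0.686, -0.0], [0.001, -0.001, -1.0]]
force: [0.7, -0.6, 0.1]
opening: 0.007
time_s: 4.15
position: [0.6058, -0.1097, 0.1037]
tcp_rot: [[0.686, -0.727, 0.001], [-0.727, -0.686, -0.0], [0.001, -0.0, -1.0]]
force: [-0.0, -0.5, 0.0]
opening: 0.007
```

```bash
python3 -m crank '[[[0.15,0,0],[0,0,0]],[[0.15,0,0],[0,0,0]],[[0,0,0],[0,0,0]]]'
python3 -m crank '[[[0.15,0,0],[0,0,0]],[[0.15,0,0],[0,0,0]],[[0,0,0],[0,0,0]]]'
```

```text
time_s: 4.45
position: [0.6064, -0.1105, 0.1035]
tcp_rot: [[0.686, -0.727, -0.003], [-0.727, -0.686, 0.002], [-0.003, 0.0, -1.0]]
force: [-3.1, 3.0, 2.7]
opening: 0.009
time_s: 4.75
position: [0.6092, -0.1128, 0.1034]
tcp_rot: [[0.687, -0.727, -0.001], [-0.727, -0.687, 0.001], [-0.001, -0.001, -1.0]]
force: [-0.6, 2.9, 1.5]
opening: 0.006
```

```bash
python3 -m crank '[[[0.2,-0.08,0],[0,0,0.06]],[[0.2,-0.08,0],[0,0,0.06]],[[0,0,0],[0,0,0]]]'
python3 -m crank '[[[0.2,-0.08,0],[0,0,0.06]],[[0.2,-0.08,0],[0,0,0.06]],[[0,0,0],[0,0,0]]]'
```

```text
time_s: 5.05
position: [0.6144, -0.1168, 0.1037]
tcp_rot: [[0.595, -0.804, 0.002], [-0.804, -0.595, -0.002], [0.003, -0.001, -1.0]]
force: [0.4, -0.0, 0.7]
opening: 0.007
time_s: 5.35
position: [0.6176, -0.1189, 0.1036]
tcp_rot: [[0.495, -0.869, 0.001], [-0.869, -0.495, -0.001], [0.002, -0.001, -1.0]]
force: [-0.0, 0.5, -0.7]
opening: 0.003
```

```bash
cat > look.py <<'E'
from rig import *
import cv2,pickle,sys
k=sys.argv[1]
for n in ["wrist","scene"]:
    c=capture(n);pickle.dump(c,open(f"pics/{n}{k}.pkl","wb"))
    x0,x1,y0,y1=(200,460,130,300) if n=="wrist" else (205,315,120,210)
    im=c["pixels"][y0:y1,x0:x1,::-1];f=720/(x1-x0);im=cv2.resize(im,None,fx=f,fy=f,interpolation=cv2.INTER_CUBIC)
    cv2.imwrite(f"pics/{n}{k}.png",im[:600])
s=read_state();print(s["time_s"],s["position"],s["force"])
E
python3 look.py 3
```

```text
5.45 [ 0.61706405 -0.11848458  0.10352291] [-0.61037453 -0.47210087 -0.1453721 ]
```

View pics/scene3.png

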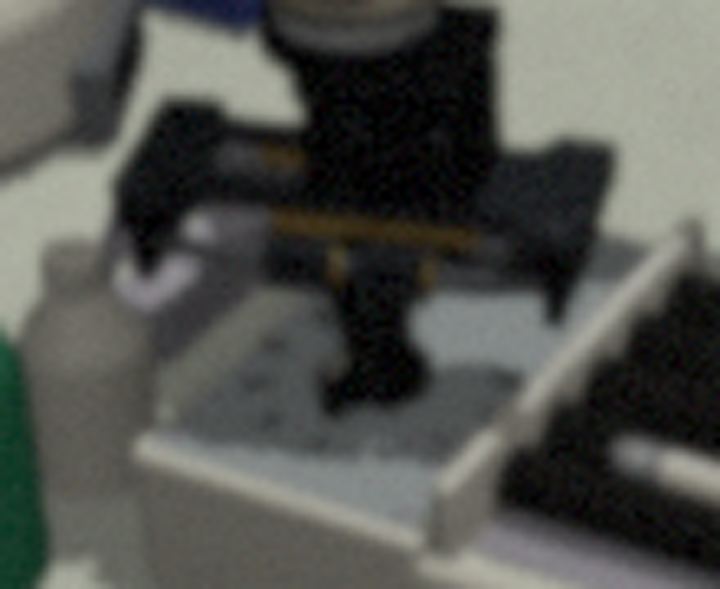

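View pics/wrist3.png

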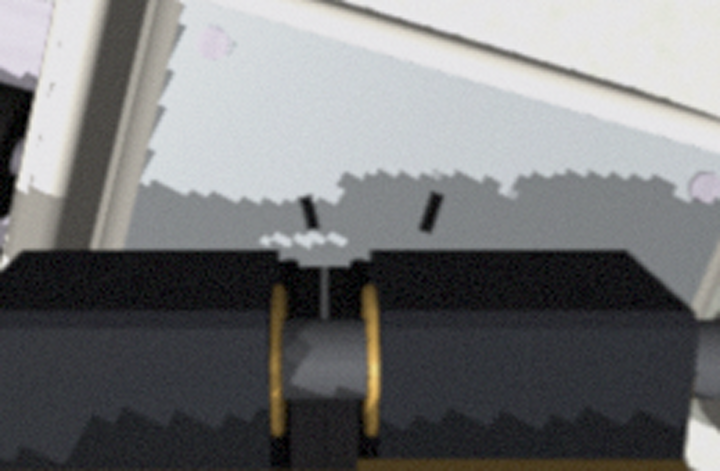

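The force has dropped to zero, so the selector has snapped out of stop 3. The scene crop shows the pointer end at (335,405), ahead of the finger. I align the finger with the flank at stop 4.

```bash
python3 -m crank '[[[0.1,-0.25,0],[0,0,0.07]],[[0,0,0],[0,0,0.1]],[[0,0,0],[0,0,0.1]],[[0,0,0],[0,0,0]]]'
python3 -m crank '[[[0.15,0,0],[0,0,0]],[[0,0,0],[0,0,0]]]'
```

```text
time_s: 5.85
position: [0.6195, -0.1178, 0.1035]
tcp_rot: [[0.246, -0.969, 0.0], [-0.969, -0.246, -0.0], [0.0, 0.0, -1.0]]
force: [0.2, -0.0, -0.1]
opening: 0.006
time_s: 6.05
position: [0.62, -0.1194, 0.1036]
tcp_rot: [[0.246, -0.969, 0.0], [-0.969, -0.246, -0.0], [0.0, -0.0, -1.0]]
force: [1.0, 0.4, -0.4]
opening: 0.007
```

```bash
python3 -m crank '[[[0.15,0,0],[0,0,0]],[[0.15,0,0],[0,0,0]],[[0,0,0],[0,0,0]]]'
python3 -m crank '[[[0.15,0,0],[0,0,0.03]],[[0.15,0,0],[0,0,0.03]],[[0,0,0],[0,0,0]]]'
```

```text
time_s: 6.35
position: [0.6206, -0.1217, 0.1035]
tcp_rot: [[0.244, -0.97, -0.0], [-0.97, -0.244, 0.001], [-0.001, 0.0, -1.0]]
force: [-0.3, 1.7, 0.4]
opening: 0.01
time_s: 6.65
position: [0.6219, -0.1237, 0.1036]
tcp_rot: [[0.184, -0.983, 0.001], [-0.983, -0.183, 0.002], [-0.002, -0.001, -1.0]]
force: [1.1, 5.5, 1.2]
opening: 0.004
```

```bash
python3 -m crank '[[[0.2,-0.06,0],[0,0,0.06]],[[0.2,-0.06,0],[0,0,0.06]],[[0,0,0],[0,0,0]]]'
```

```text
time_s: 6.95
position: [0.6238, -0.1291, 0.1036]
tcp_rot: [[0.067, -0.998, 0.001], [-0.998, -0.067, -0.001], [0.001, -0.001, -1.0]]
force: [-0.2, 0.1, -0.1]
opening: 0.004
```

The force is back to zero, so it should have snapped to 5. I back off the flank, lift and look.

```bash
python3 -m crank '[[[-0.4,0,0],[0,0,0]],[[-0.6,0,0],[0,0,0]],[[0,0,-2],[0,0,0]],[[0,0,-4],[0,0,0]],[[0,0,-4],[0,0,0]],[[0,2,-2],[0,0,0]],[[0,3,0],[0,0,0]],[[0,0,0],[0,0,0]],[[0,0,0],[0,0,0]]]'; python3 look.py 4
```

```text
time_s: 7.85
position: [0.5721, -0.122, 0.2238]
tcp_rot: [[0.067, -0.998, 0.0], [-0.998, -0.067, -0.0], [0.0, -0.0, -1.0]]
force: [0.9, -0.1, 0.0]
opening: 0.01
7.95 [ 0.5732475  -0.12220066  0.22345215] [0.12870255 0.71708025 0.55719948]
```

View pics/wrist4.png

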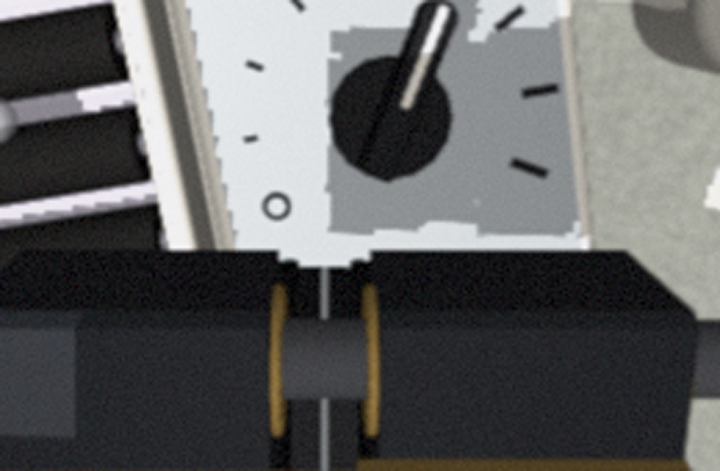

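View pics/scene4.png

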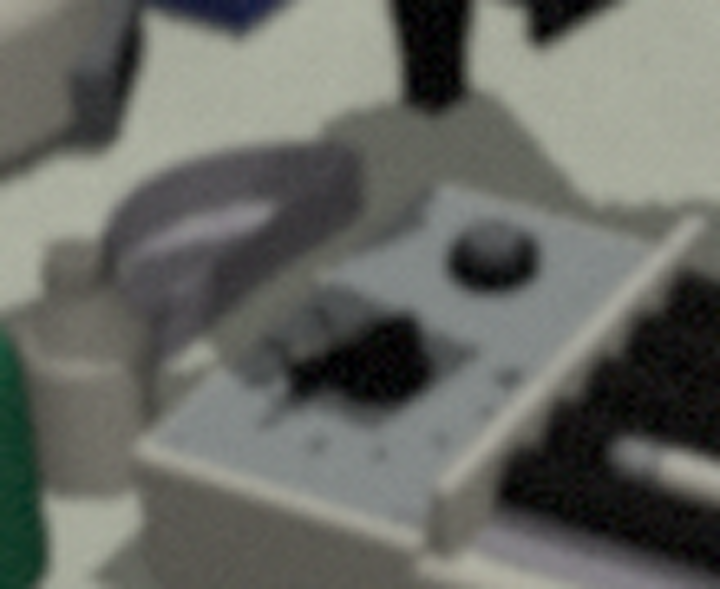

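Run:
```python
from fit import *
w=load("wrist4")
cv2.imwrite("pics/w4f.png",w["pixels"][60:260,240:440,::-1].repeat(3,0).repeat(3,1))
k=260/720
a=onplane(w,(200+405*k,130+103*k),.115);b=onplane(w,(200+437*k,130+12*k),.115)
d=b-a;th=np.arctan2(d[1],d[0]);print(a,b,np.degrees(th),"joint",2.094-(th-.23403))
```

```text
[ 0.6000417  -0.14798944  0.115     ] [ 0.6296201  -0.15550203  0.115     ] -14.251153856032744 joint 2.5767595569960573
```

View pics/w4f.png

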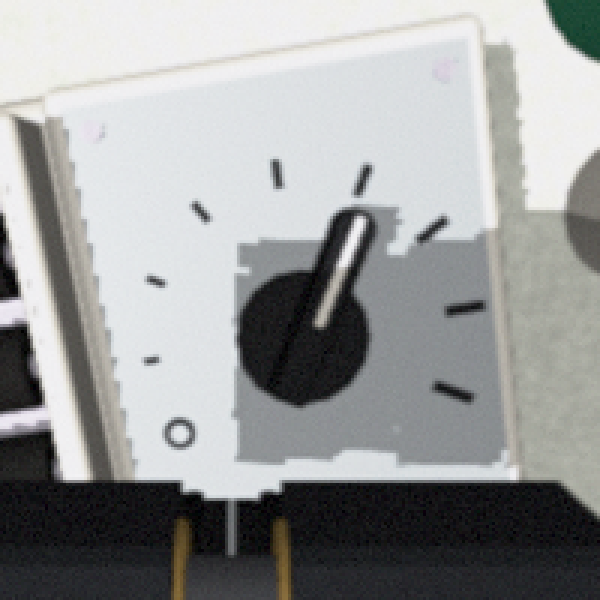

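The wrist view shows the pointer aimed at bar 5, at (363,180) in the crop, with 6, 7 and 8 beyond it. The measured angle is 2.58 rad. Next is the start key: I move over it at height, then descend to just above.

```bash
python3 -m crank '[[[1,2,0],[0,0,0]],[[1.5,3,0],[0,0,0]],[[1.4,2.5,0],[0,0,0]],[[0,0,2],[0,0,0]],[[0,0,3.5],[0,0,0]],[[0,0,3],[0,0,0]],[[0,0,1.5],[0,0,0]],[[0,0,0],[0,0,0]],[[0,0,0],[0,0,0]]]'; python3 look.py 5
```

```text
time_s: 8.85
position: [0.5012, -0.1663, 0.1233]
tcp_rot: [[0.067, -0.998, -0.0], [-0.998, -0.067, 0.0], [-0.0, 0.0, -1.0]]
force: [0.7, -0.0, -0.5]
opening: 0.001
8.95 [ 0.50158498 -0.16653761  0.12437521] [-0.51691344  0.34953983  0.88822486]
```

View pics/scene5.png

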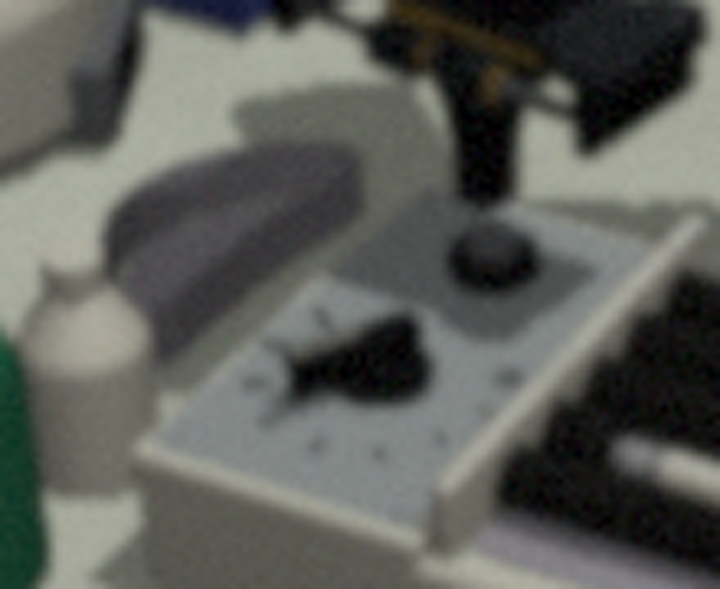

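View pics/wrist5.png

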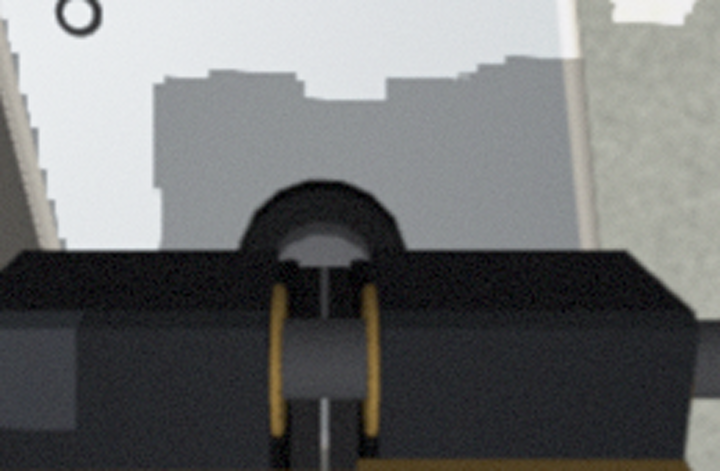

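The wrist view shows the key centred left-right under the finger, at about x = 323. The scene view shows the finger end at (487,205), right above the key top at (492,235). I press.

```bash
python3 -m crank '[[[0,0,0.8],[0,0,0]],[[0,0,0.7],[0,0,0]],[[0,0,0.2],[0,0,0]],[[0,0,0.2],[0,0,0]],[[0,0,0],[0,0,0]]]'; python3 -m crank '[[[0,0,0.2],[0,0,0]],[[0,0,0.1],[0,0,0]],[[0,0,0],[0,0,0]]]'
```

```text
time_s: 9.45
position: [0.5001, -0.1658, 0.1045]
tcp_rot: [[0.067, -0.998, -0.001], [-0.998, -0.067, 0.0], [-0.001, 0.001, -1.0]]
force: [-0.9, 0.8, 2.6]
opening: 0.007
time_s: 9.75
position: [0.5001, -0.1659, 0.1016]
tcp_rot: [[0.067, -0.998, -0.001], [-0.998, -0.067, 0.0], [-0.0, 0.001, -1.0]]
force: [-2.2, 1.8, 4.6]
opening: 0.005
```

```bash
python3 -m crank '[[[0,0,0.1],[0,0,0]],[[0,0,0.1],[0,0,0]],[[0,0,0],[0,0,0]],[[0,0,0],[0,0,0]]]'
```

```text
time_s: 10.15
position: [0.5002, -0.1659, 0.1012]
tcp_rot: [[0.067, -0.998, -0.0], [-0.998, -0.067, -0.0], [0.0, 0.0, -1.0]]
force: [-4.1, 2.0, 15.8]
opening: 0.004
```

At 15.8 N, with the travel stopped at z = 0.101, the key is at its bottom stop. I release, rise and check.

```bash
python3 -m crank '[[[0,0,-0.5],[0,0,0]],[[0,0,-1.5],[0,0,0]],[[0,0,-4],[0,0,0]],[[0,0,-4],[0,0,0]],[[0,3,-2],[0,0,0]],[[0,4,0],[0,0,0]],[[0,3,0],[0,0,0]],[[0,0,0],[0,0,0]],[[0,0,0],[0,0,0]]]'; python3 look.py 6
python3 - <<'E'
from h import *
w=load("wrist6");cv2.imwrite("pics/w6f.png",w["pixels"][:260,:,::-1])
from rig import *
c=capture("top");cv2.imwrite("pics/top6.png",c["pixels"][:,:,::-1])
E
```

```text
time_s: 11.05
position: [0.4012, -0.1734, 0.2198]
tcp_rot: [[0.065, -0.998, 0.002], [-0.998, -0.065, -0.001], [0.001, -0.002, -1.0]]
force: [0.0, -1.1, 0.4]
opening: 0.002
11.15 [ 0.40210599 -0.17352039  0.21969834] [0.39123773 1.24542315 0.21240699]
```

View pics/w6f.png

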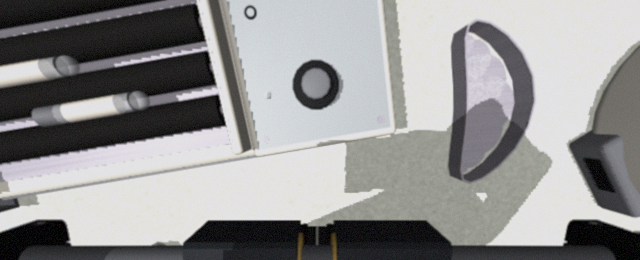

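View pics/scene6.png

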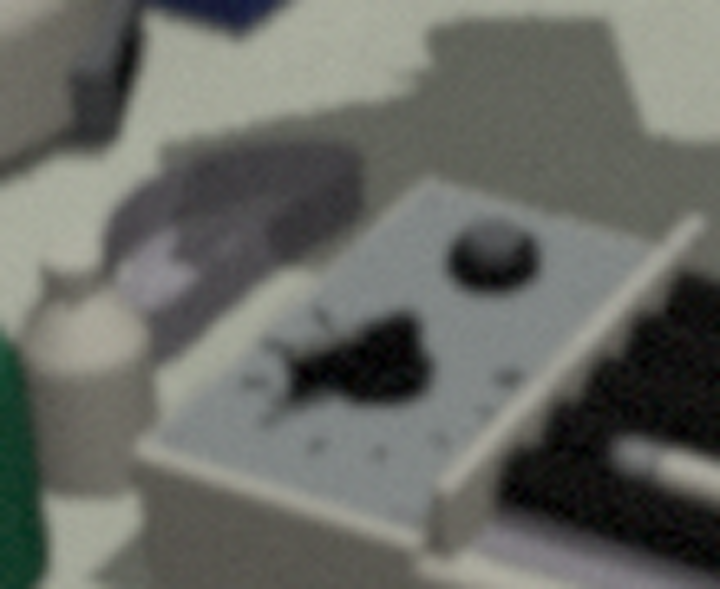

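View pics/top6.png

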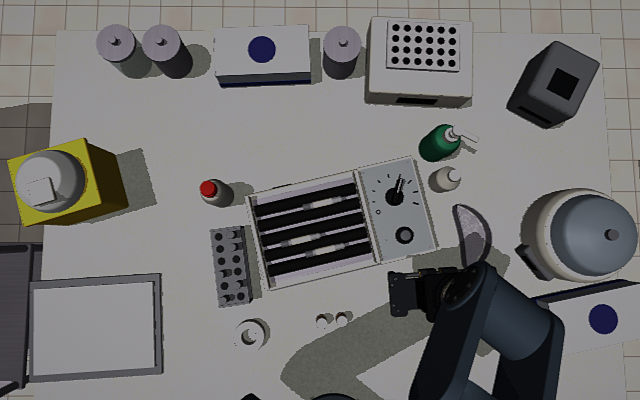

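In the top view the pointer aims at bar 5, near (400,177). The key is up at (404,235), and the tubes, bottles, rack and dish are where they were. The arm is clear, so I hand in.

```bash
python3 -c "
from rig import bot; print(bot.hand_in())"
```

```text
the job is handed in; nothing more can be done
None
```

I pushed the selector with the closed fingertip from 3 through 4 to 5, checked it, then pressed the start key fully in and let it up. I handed in with the clock at about 11 s of the 51 s allowed; no verdict is reported.

- **Selector:** before the key press the wrist view put the pointer at 2.58 rad (mark 5 is 2.618), and after it the top view still showed the pointer on bar 5. The highest force I read while pushing was about 5.7 N, taken only at the end of each move.
- **Start key:** at the bottom of the press I read 15.8 N, with the fingertip stopped at z = 0.101 m. The last pictures show the key up again.
- **Surroundings:** by eye, the tubes, bottles, rack and dish look unmoved in the last pictures. The arm was clear of everything, about 0.22 m up.
- **Disagreement:** the wrist and top cameras differed by about 3 mm on where the marks lie. I used the midpoint, and contact came where that predicted.

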